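# Feel out the soft well and rehouse its tube

## Robot

A 6-joint arm with a two-finger parallel gripper is mounted at the origin on the work surface. World frame = base frame: x ahead of the robot, y to its left, z up, the work surface at z = 0. Lengths are in m, angles in rad, forces in N, time in s.
With the tool pointing down it reaches from about 0.225 to 0.875 m from the base axis. Payload 3.4 kg.
Tool frame: the origin (TCP) lies midway between the tips of the shut fingers; the grasp point (between the pads) lies 19 mm behind it (pinch_z is the distance from the TCP to the grasp point, in m); z points along the fingers, y is the line along which they close (so a half turn about z gives the same grasp; the last joint's range is limited). The gripper opens to 85 mm and grips with 20 to 120 N. Pads are 22 mm wide; open, the fingers measure 114 mm over their backs; the gripper's body (76 mm by 85 mm) begins 54 mm behind the grasp point. The pads swing forward as they close: fully open they stand 13 mm farther back than shut.
Start: joints at [-1.253, 0.276, 1.505, -0, 1.361, -0.121], TCP at [0.244, -0.521, 0.231] pointing down, gripper open.
Joint ranges: [-2.89, 2.89], [-0.75, 2.08], [0.22, 2.7], [-1.18, 4.32], [0.11, 2.71], [-2.7, 2.7]. Speed limits (rad/s): [2.57, 2.57, 3.14, 3.14, 3.14, 3.14].

## Interface

Orientations are given as a unit quaternion [w, x, y, z].
In Python, from rig import get_state, get_image, sign_off, pinch_z gives the robot as it stands.
- The arm moves only by the tool send_rows, never from a script. Its argument "steps" is one flat list of numbers, 5 for each row, row after row: the gripper's target within -1 to 1 (fully open at 1, half-way at 0, shut at -1), then the shift along the tool's x, y, z in cm, then the turn about the tool's z in degrees. In form: [gripper, x, y, z, roll, gripper, x, y, z, roll, ...]. A call has 1 to 12 rows; each row shifts and turns the commanded pose from where the row before left it, along the tool's axes as they then stand; what a row does not reach is not made up. A row lasts 1/10 s, in which the tool goes at most 50 mm and 8.59 degrees, less where a joint would pass 70% of its speed; a pose out of reach is approached as far as the arm can. A call is refused whole if a number of a shift passes 5 or a number of a turn 8.59, either way. A call with a gripper value outside its range is refused whole. The fingers move at their own pace and stop on an object; "newtons" is the grip in N (left out, the last holds). Time passes only in rows, so rows that do not move let the fingers close. It gives the time, the measured TCP pose, the force, the opening and the grip force at its end, in the units of the state.
- get_state(): the state, without advancing time (a new reading comes with each control period).
- get_image(name): name is "scene" or "top" or "wrist"; returns a dict with "color" (400x640x3 uint8, red, green, blue), "mtx" (3x3 intrinsics, pixels), "T" (4x4, takes a point from camera to world coordinates); the wrist camera has in their place "mount" (4x4, takes a point from camera to tool coordinates, whose origin is the TCP and whose axes are the flange's). Camera axes: x right, y down, z forward; pixel columns grow to the right and rows downward; lengths in m; the calibration is good to about 2 mm. A picture is of the moment at which its call begins: read the wrist's pose just before it. There is no depth.
- sign_off(): hands the job in; it is judged then, once.
The state is a dict: "clock": time; "qpos": joint angles; "qd": joint speeds; "effort": joint torques, N m; "position": TCP position; "ee_rot": TCP orientation; "contact_force": force on the tool from outside, world axes, zero at the start; "moment": the same for the moment, N m; "width": finger opening in m; "gripper_force": force on a finger pad.
Only numpy, scipy, OpenCV 4.12 (cv2) and the standard library are available. Lean on these libraries where they do the work, as an engineer would, in place of code of your own. Each camera call takes 0.05 s, during which the arm holds its last target. There are 200 camera calls.

## Task

One well in the teal rack has a cushion that has gone soft, and it cannot be seen which. Press down lightly on the green caps, one after another, until you find the tube that sinks; then take that tube out and lower it, not drop it, fully home into the free well of the white rack, and let go. Do not pull any firm tube out of its well, do not press hard on the glass tubes (40 N breaks them), and leave the orange-capped tubes, bottle, beaker and loose cap where they are.

Things in the scene. Friction and masses are not known exactly. Their poses are not given: they have to be found in the camera images.
- test_rack: teal block with white ends, 50 x 192 x 74 mm (block top at 72 mm), fixed, four 18 mm wells in a row along its y axis, 42 mm apart (y = -63, -21, 21, 63 mm). Origin: centre of its underside, z up. Tubes stand 52 mm deep on hidden cushions: three firm (the tube does not give), one soft: a push of 2 N sinks its tube about 7.6 mm to a hard stop; it springs back when let go
- sound_rack: white block with teal ends, 50 x 150 x 74 mm (block top at 72 mm), fixed, three wells in a row along its y axis, 42 mm apart (y = -42, 0, 42 mm), each 18 mm wide, 52 mm deep, with a firm floor. Two hold orange-capped tubes; one, which varies, is free. Origin: centre of its underside, z up
- free_well_mouth (a point): centre of the mouth of the free well in the white rack, on the block's top face, 72 mm above the bench. A tube standing on the well's floor has its centre within 1 mm of this point's height
- tube_1_mid (a point): clear 16 mm tube with a flat green cap (20 mm diameter, 20 mm tall), 105 mm long overall, 50 g, standing in a well of the teal rack (which one varies). Point: its centre, 52.5 mm below the cap's top; z axis up along the tube. The cap's top stands 53 mm above the block. All four look alike and equally high; any of them may be the one on the soft cushion
- tube_2_mid (a point): clear 16 mm tube with a flat green cap (20 mm diameter, 20 mm tall), 105 mm long overall, 50 g, standing in a well of the teal rack (which one varies). Point: its centre, 52.5 mm below the cap's top; z axis up along the tube. The cap's top stands 53 mm above the block. All four look alike and equally high; any of them may be the one on the soft cushion
- tube_3_mid (a point): clear 16 mm tube with a flat green cap (20 mm diameter, 20 mm tall), 105 mm long overall, 50 g, standing in a well of the teal rack (which one varies). Point: its centre, 52.5 mm below the cap's top; z axis up along the tube. The cap's top stands 53 mm above the block. All four look alike and equally high; any of them may be the one on the soft cushion
- tube_4_mid (a point): clear 16 mm tube with a flat green cap (20 mm diameter, 20 mm tall), 105 mm long overall, 50 g, standing in a well of the teal rack (which one varies). Point: its centre, 52.5 mm below the cap's top; z axis up along the tube. The cap's top stands 53 mm above the block. All four look alike and equally high; any of them may be the one on the soft cushion
- neighbour_1_mid (a point): a tube like the green-capped ones but with an orange cap, standing in a well of the white rack; to be left alone. The point is at its centre, 52.5 mm below the cap's top
- neighbour_2_mid (a point): a tube like the green-capped ones but with an orange cap, standing in a well of the white rack; to be left alone. The point is at its centre, 52.5 mm below the cap's top
- soft_seat (a joint): how far the soft cushion, wherever it is, is pushed down (m): 0.0004 with no tube on it, about 0.0024 under a tube's weight, 0.010 at its hard stop. It does not tell which well it is under
- bottle: clear reagent bottle with a yellow cap, 64 mm diameter, 130 mm tall, behind the racks; bystander. Origin: centre of its underside
- beaker: empty glass beaker, 64 mm rim, 80 mm tall, behind the racks; bystander. Origin: centre of its underside
- spare_cap: loose green cap lying on the bench in front of the racks, 22 mm diameter, 12 mm tall; bystander. Origin: centre of its underside
Not all that is in view belongs to the job. Leave any purple look-alike of the part that bears tube_3_mid alone.

How it is judged:
On the way:
1. the tube over the soft cushion has been pressed down by at least about 4 mm (value of joint soft_seat above 0.0065 m).
At the end, for the whole second after the job is handed in: The soft well's tube stands released and at rest in the white rack's free well (5 mm sideways, 4 mm of full depth, 7 degrees), the soft well empty; firm tubes within 5 mm of their start, orange-capped within 10 mm, bottle, beaker, loose cap within 15 mm (value of joint soft_seat below 0.0012 m and ((horizontal distance between tube_1_mid and free_well_mouth below 0.005 m and z of tube_1_mid in the frame of free_well_mouth between -0.004 and 0.004 m and angle between tube_1_mid's own z axis and vertical below 0.12 rad and linear speed of tube_1 below 0.02 m/s and contact force between each of the arm, the fingers and tube_1 below 0.1 N) or (horizontal distance between tube_2_mid and free_well_mouth below 0.005 m and z of tube_2_mid in the frame of free_well_mouth between -0.004 and 0.004 m and angle between tube_2_mid's own z axis and vertical below 0.12 rad and linear speed of tube_2 below 0.02 m/s and contact force between each of the arm, the fingers and tube_2 below 0.1 N) or (horizontal distance between tube_3_mid and free_well_mouth below 0.005 m and z of tube_3_mid in the frame of free_well_mouth between -0.004 and 0.004 m and angle between tube_3_mid's own z axis and vertical below 0.12 rad and linear speed of tube_3 below 0.02 m/s and contact force between each of the arm, the fingers and tube_3 below 0.1 N) or (horizontal distance between tube_4_mid and free_well_mouth below 0.005 m and z of tube_4_mid in the frame of free_well_mouth between -0.004 and 0.004 m and angle between tube_4_mid's own z axis and vertical below 0.12 rad and linear speed of tube_4 below 0.02 m/s and contact force between each of the arm, the fingers and tube_4 below 0.1 N)) and ((horizontal distance between tube_1_mid and free_well_mouth below 0.005 m and z of tube_1_mid in the frame of free_well_mouth between -0.004 and 0.004 m and angle between tube_1_mid's own z axis and vertical below 0.12 rad and linear speed of tube_1 below 0.02 m/s and contact force between each of the arm, the fingers and tube_1 below 0.1 N) or (distance of tube_1_mid from where it was at the start of the episode below 0.005 m and linear speed of tube_1 below 0.02 m/s)) and ((horizontal distance between tube_2_mid and free_well_mouth below 0.005 m and z of tube_2_mid in the frame of free_well_mouth between -0.004 and 0.004 m and angle between tube_2_mid's own z axis and vertical below 0.12 rad and linear speed of tube_2 below 0.02 m/s and contact force between each of the arm, the fingers and tube_2 below 0.1 N) or (distance of tube_2_mid from where it was at the start of the episode below 0.005 m and linear speed of tube_2 below 0.02 m/s)) and ((horizontal distance between tube_3_mid and free_well_mouth below 0.005 m and z of tube_3_mid in the frame of free_well_mouth between -0.004 and 0.004 m and angle between tube_3_mid's own z axis and vertical below 0.12 rad and linear speed of tube_3 below 0.02 m/s and contact force between each of the arm, the fingers and tube_3 below 0.1 N) or (distance of tube_3_mid from where it was at the start of the episode below 0.005 m and linear speed of tube_3 below 0.02 m/s)) and ((horizontal distance between tube_4_mid and free_well_mouth below 0.005 m and z of tube_4_mid in the frame of free_well_mouth between -0.004 and 0.004 m and angle between tube_4_mid's own z axis and vertical below 0.12 rad and linear speed of tube_4 below 0.02 m/s and contact force between each of the arm, the fingers and tube_4 below 0.1 N) or (distance of tube_4_mid from where it was at the start of the episode below 0.005 m and linear speed of tube_4 below 0.02 m/s)) and distance of each of neighbour_1_mid, neighbour_2_mid from where it was at the start of the episode below 0.01 m and distance of each of bottle, beaker, spare_cap from where it was at the start of the episode below 0.015 m); the robot touches nothing.
It fails at once if a firm tube was pulled up 20 mm or more while the soft well still held its tube (value of joint soft_seat above 0.0012 m and (z of tube_1_mid in the frame of test_rack above 0.0925 m or z of tube_2_mid in the frame of test_rack above 0.0925 m or z of tube_3_mid in the frame of test_rack above 0.0925 m or z of tube_4_mid in the frame of test_rack above 0.0925 m)).
It fails at once if a tube was pressed from above with more than 40 N ((contact force between the fingers and tube_1 above 40 N and z of the grasp point in the frame of tube_1_mid above 0.06 m) or (contact force between the fingers and tube_2 above 40 N and z of the grasp point in the frame of tube_2_mid above 0.06 m) or (contact force between the fingers and tube_3 above 40 N and z of the grasp point in the frame of tube_3_mid above 0.06 m) or (contact force between the fingers and tube_4 above 40 N and z of the grasp point in the frame of tube_4_mid above 0.06 m)).
It fails at once if a tube was dropped (fell freely by more than about 25 mm) ((linear speed of tube_1 above 0.7 m/s and contact force between the fingers and tube_1 below 0.05 N) or (linear speed of tube_2 above 0.7 m/s and contact force between the fingers and tube_2 below 0.05 N) or (linear speed of tube_3 above 0.7 m/s and contact force between the fingers and tube_3 below 0.05 N) or (linear speed of tube_4 above 0.7 m/s and contact force between the fingers and tube_4 below 0.05 N)).
It fails at once if an orange-capped tube was moved by more than 10 mm (distance of any of neighbour_1_mid, neighbour_2_mid from where it was at the start of the episode above 0.01 m).
It fails at once if the bottle, beaker or loose cap was moved by more than 15 mm (distance of any of bottle, beaker, spare_cap from where it was at the start of the episode above 0.015 m).
It also fails if it takes over 64 s, if anything falls off the work surface, if the arm or the gripper's body presses on something with over 40 N, if the wrist force passes 120 N, or if a joint passes its speed limit or range.

## Working session

There is one attempt and no reset: what is moved stays moved. The work goes in short steps, Python scripts to look and compute and a tool call to move; the robot and the scene stay as the last step left them, time stands still between calls to the robot, and variables do not carry over. Pictures are saved under pics/ and viewed, at most 10 in all, crops included, and the job is handed in when it is done.

Besides the shell and the picture viewer there is one more tool, called after "Request:" as name(argument=value, ...) on one line, values as JSON. send_rows: Moves the arm, as the interface text tells. Its arguments: {"type":"object","properties":{"steps":{"type":"array"},"newtons":{"type":"number"}},"required":["steps"]}

```bash
mkdir -p pics; python3 - <<'E'
from rig import *
import cv2
s=get_state();print({k:s[k] for k in('clock','position','ee_rot','width','contact_force')},pinch_z)
for n in('scene','top'):
    d=get_image(n);cv2.imwrite(f'pics/{n}0.png',d['color'][...,::-1]);print(n,d['mtx'],d['T'].round(3))
d=get_image('wrist');print(d['mtx'],d['mount'])
E
```

```text
{'clock': 0.0, 'position': array([ 0.24412624, -0.52001182,  0.23044635]), 'ee_rot': array([-9.00421043e-04,  9.76029377e-01,  2.17636942e-01, -7.90242448e-05]), 'width': 0.08556723401569788, 'contact_force': array([ 0.213804  ,  0.35767556, -0.30543322])} 0.0187
scene [[394.65905725   0.         318.63049954]
 [  0.         394.65905725 201.85049491]
 [  0.           0.           1.        ]] [[-0.776  0.533 -0.336  0.779]
 [ 0.63   0.666 -0.399  0.274]
 [ 0.011 -0.521 -0.853  0.656]
 [ 0.     0.     0.     1.   ]]
top [[468.26434078   0.         330.45393692]
 [  0.         468.26434078 188.22146066]
 [  0.           0.           1.        ]] [[-0.004 -0.999  0.051  0.491]
 [-1.     0.004 -0.001 -0.026]
 [ 0.001 -0.051 -0.999  0.98 ]
 [ 0.     0.     0.     1.   ]]
[[293.85803929   0.         319.97201498]
 [  0.         293.85803929 195.03579844]
 [  0.           0.           1.        ]] [[ 2.07341949e-04 -9.59037920e-01 -2.83277648e-01  7.13173059e-02]
 [ 9.99999978e-01  1.86756233e-04  9.96747728e-05 -1.97149490e-04]
 [-4.26880203e-05 -2.83277662e-01  9.59037937e-01 -1.42891563e-01]
 [ 0.00000000e+00  0.00000000e+00  0.00000000e+00  1.00000000e+00]]
```

View pics/top0.png

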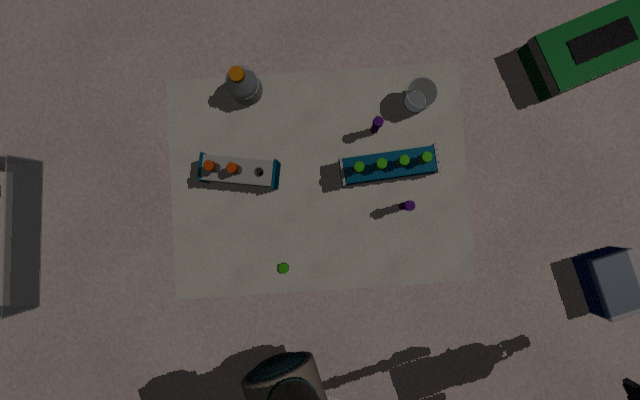

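View pics/scene0.png

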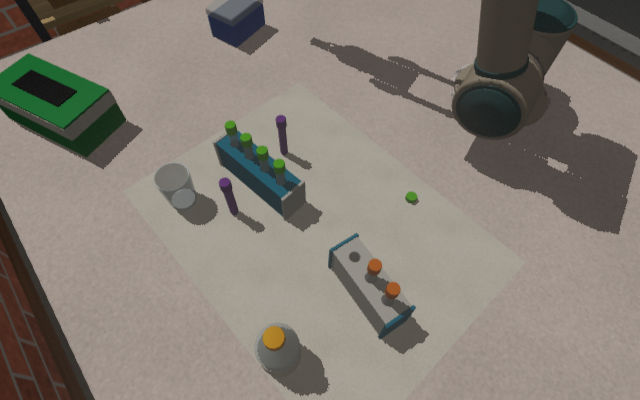

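Top view: the green caps are at (360,167), (382,163), (404,160) and (427,156). The orange caps are at (209,165) and (232,168), and the free well is at (259,172).
Things that could be mistaken for the target:
- Purple look-alike tubes at (377,125) and (409,205).
- The loose green cap at (283,268), lying alone on the bench.
- The green box at (600,45).

I choose the four green caps in the teal rack.

```bash
cat > h.py <<'E'
from rig import *
import cv2, numpy as np
from scipy.spatial.transform import Rotation as R
def Rt(s): return R.from_quat(np.roll(s['ee_rot'],-1)).as_matrix()
def grab(n):
    s=get_state(); d=get_image(n)
    if n=='wrist':
        T=np.eye(4);T[:3,:3]=Rt(s);T[:3,3]=s['position'];d['T']=T@d['mount']
    return s,d
def ray(d,uv,z):
    r=d['T'][:3,:3]@np.linalg.inv(d['mtx'])@np.array([uv[0],uv[1],1.]);o=d['T'][:3,3]
    return (o+r*(z-o[2])/r[2])
def proj(d,p):
    q=d['T'][:3,:3].T@(np.array(p)-d['T'][:3,3]);q=d['mtx']@q;return q[:2]/q[2]
def blobs(d,lo,hi,amin=25):
    m=cv2.inRange(cv2.cvtColor(d['color'],cv2.COLOR_RGB2HSV),lo,hi)
    n,l,st,c=cv2.connectedComponentsWithStats(m)
    return [(c[i],st[i]) for i in range(1,n) if st[i,4]>=amin]
GREEN=((45,120,60),(70,255,255)); ORANGE=((5,150,80),(18,255,255))
def tri(da,ua,db,ub):
    A=[];b=[]
    for d,u in((da,ua),(db,ub)):
        r=d['T'][:3,:3]@np.linalg.inv(d['mtx'])@np.array([u[0],u[1],1.]);r/=np.linalg.norm(r)
        P=np.eye(3)-np.outer(r,r);A.append(P);b.append(P@d['T'][:3,3])
    return np.linalg.lstsq(np.vstack(A),np.hstack(b),rcond=None)[0]
E
python3 - <<'E'
from h import *
_,d=grab('top');_,e=grab('scene')
for nm,c in(('g',GREEN),('o',ORANGE)):
  for n,x in(('top',d),('scene',e)):
    for b,st in blobs(x,*c): 
        if st[4]<900:print(nm,n,b.round(1),st[4],ray(x,b,.117).round(4))
print('well',ray(d,(259,172),.072).round(4), ray(e,(354,256),.072).round(4))
img=cv2.resize(d['color'][130:220,180:450],None,fx=2.9,fy=2.9,interpolation=2)
cv2.imwrite('pics/crop.png',img[...,::-1])
E
```

```text
g top [426.9 156.2] 86 [ 0.5935 -0.2057  0.117 ]
g top [404.3 159.5] 83 [ 0.5876 -0.1637  0.117 ]
g top [381.6 162.6] 86 [ 0.5819 -0.1216  0.117 ]
g top [358.9 166. ] 90 [ 0.5757 -0.0795  0.117 ]
g top [283.1 267.7] 84 [0.3896 0.0605 0.117 ]
g scene [229.7 126. ] 92 [ 0.5907 -0.2042  0.117 ]
g scene [245.4 139.1] 110 [ 0.5857 -0.1608  0.117 ]
g scene [261.4 152. ] 120 [ 0.5801 -0.1193  0.117 ]
g scene [278.4 165.4] 129 [ 0.5741 -0.0775  0.117 ]
g scene [410.9 196.1] 81 [0.4429 0.1065 0.117 ]
o top [235.5  72.8] 165 [0.7516 0.1499 0.117 ]
o top [208.1 164.7] 84 [0.5793 0.1994 0.117 ]
o top [230.9 167.1] 84 [0.5748 0.1573 0.117 ]
o scene [3.5 3.1] 51 [ 0.7926 -0.8408  0.117 ]
o scene [17.2 15.9] 174 [ 0.7838 -0.7725  0.117 ]
o scene [ 4.3 23.8] 102 [ 0.8147 -0.7609  0.117 ]
o scene [14.8 35.6] 137 [ 0.81   -0.7052  0.117 ]
o scene [16. 47.] 169 [ 0.8201 -0.6655  0.117 ]
o scene [374.6 264.9] 130 [0.5708 0.1564 0.117 ]
o scene [392.6 288.6] 149 [0.5754 0.1985 0.117 ]
well [0.5693 0.112  0.072 ] [0.5687 0.1147 0.072 ]
```

View pics/crop.png

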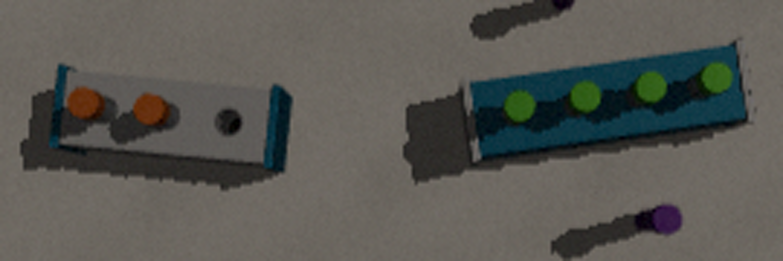

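Both racks are identified, and the free well is at about (0.569, 0.114). Next I shut the fingers and turn the tool so that they close across the row.

Request:
send_rows(steps=[-1,0,0,0,-8.05,-1,0,0,0,-8.05,-1,0,0,0,-8.05,-1,0,0,0,-8.05,-1,0,0,0,-8.05,-1,0,0,0,-8.05,-1,0,0,0,-8.05,-1,0,0,0,-8.05,-1,0,0,0,-8.05,-1,0,0,0,0], newtons=20)

```text
clock: 1.25
position: [0.2443, -0.5205, 0.2312]
ee_rot: [-0.0, 0.659, 0.752, 0.0]
contact_force: [-0.4, 1.0, -0.9]
width: 0.0001
gripper_force: 0.0
```

```bash
cat >> h.py <<'E'
def to(p,s=None):
    s=s or get_state();return (Rt(s).T@(np.array(p)-s['position'])*100).round(2)
E
python3 - <<'E'
from h import *
s=get_state();print(s['clock'],Rt(s).round(3),s['position'],to((.584,-.142,.21)))
E
```

```text
1.25 [[-0.132  0.991 -0.   ]
 [ 0.991  0.132  0.   ]
 [ 0.    -0.    -1.   ]] [ 0.24426031 -0.52045279  0.23118362] [33.04 38.67  2.12]
```

Request:
send_rows(steps=[-1,3,3.5,0,0,-1,3,3.5,0,0,-1,3,3.5,0,0,-1,3,3.5,0,0,-1,3,3.5,0,0,-1,3,3.5,0,0,-1,3,3.5,0,0,-1,3,3.5,0,0,-1,3,3.5,0,0,-1,3,3.5,0,0,-1,3,3.5,0,0,-1,0,0,0,0])

```text
clock: 2.45
position: [0.5857, -0.138, 0.2309]
ee_rot: [0.0, 0.658, 0.753, 0.002]
contact_force: [-0.8, -0.2, 0.0]
width: -0.0002
gripper_force: 0.0
```

```bash
python3 - <<'E'
from h import *
s,d=grab('wrist');cv2.imwrite('pics/w1.png',d['color'][...,::-1])
print(s['position'],s['qpos'].round(2))
for b,st in blobs(d,*GREEN,100):print(b.round(1),st,ray(d,b,.12).round(4),ray(d,b,.125).round(4))
E
```

```text
[ 0.58569774 -0.13801598  0.23086419] [-0.35  0.32  1.45  0.    1.38 -0.48]
[322.7 123.9] [316 112  12  22 126] [ 0.5795 -0.0787  0.12  ] [ 0.5794 -0.0784  0.125 ]
[316.7 171.5] [306 161  22  22 377] [ 0.5799 -0.1198  0.12  ] [ 0.5798 -0.1188  0.125 ]
[317.  217.2] [307 208  21  20 331] [ 0.5858 -0.1622  0.12  ] [ 0.5856 -0.1603  0.125 ]
```

View pics/w1.png

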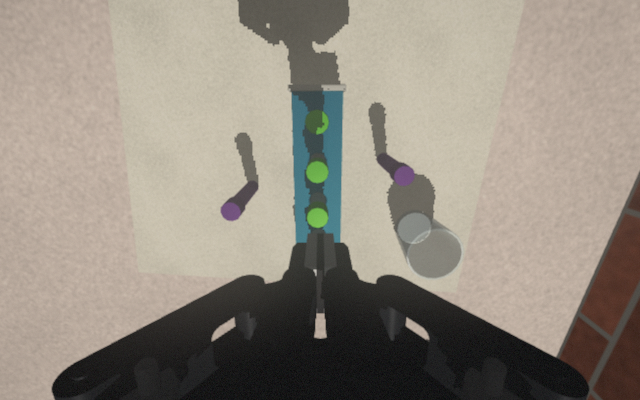

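The wrist view shows three green caps at (323,124), (317,172) and (317,217) in the teal rack. The fourth is hidden by the fingers, and the purple decoys are off to the sides. I'll press the third well first, at (0.586, -0.161).

Request:
send_rows(steps=[-1,-2.3,-0.3,2,0,-1,0,0,4,0,-1,0,0,3,0,-1,0,0,1,0,-1,0,0,0,0,-1,0,0,0,0])

```text
clock: 3.1
position: [0.583, -0.1667, 0.1327]
ee_rot: [0.001, 0.659, 0.752, 0.0]
contact_force: [0.0, 0.2, 0.1]
width: 0.0002
gripper_force: 0.0
```

Request:
send_rows(steps=[-1,0,0,0.2,0,-1,0,0,0.1,0,-1,0,0,0,0])

```text
clock: 3.4
position: [0.5827, -0.1659, 0.1291]
ee_rot: [0.001, 0.659, 0.752, 0.0]
contact_force: [-0.1, 0.4, -0.5]
width: 0.0001
gripper_force: 0.0
```

Request:
send_rows(steps=[-1,0,0,0.1,0,-1,0,0,0.1,0,-1,0,0,0,0])

```text
clock: 3.7
position: [0.5823, -0.1657, 0.1262]
ee_rot: [-0.0, 0.659, 0.752, -0.0]
contact_force: [0.2, -0.2, -1.4]
width: 0.0001
gripper_force: 0.0
```

Request:
send_rows(steps=[-1,0,0,-0.3,0,-1,0.4,0.4,0,0,-1,0,0,0.3,0,-1,0,0,0,0,-1,0,0,0,0])

```text
clock: 4.2
position: [0.5857, -0.1612, 0.126]
ee_rot: [-0.0, 0.659, 0.752, -0.0]
contact_force: [1.1, -0.2, 0.3]
width: -0.0004
gripper_force: 0.0
```

Request:
send_rows(steps=[-1,0,0,0.1,0,-1,0,0,0.1,0,-1,0,0,0,0])

```text
clock: 4.5
position: [0.5863, -0.1616, 0.125]
ee_rot: [0.001, 0.659, 0.752, 0.0]
contact_force: [0.2, 0.9, 4.8]
width: -0.0002
gripper_force: 2.1
```

Request:
send_rows(steps=[-1,0,0,0.1,0,-1,0,0,0.1,0,-1,0,0,0,0])

```text
clock: 4.8
position: [0.5876, -0.1621, 0.125]
ee_rot: [0.003, 0.659, 0.752, 0.001]
contact_force: [0.2, -0.2, 11.6]
width: -0.0002
gripper_force: 5.7
```

That one is firm: 11.6 N with no sinking. Now the second well.

Request:
send_rows(steps=[-1,0,0,-1.5,0,-1,4.2,0,0,0,-1,0,0,0,0,-1,0,0,1.0,0,-1,0,0,0.3,0,-1,0,0,0,0,-1,0,0,0,0])

```text
clock: 5.5
position: [0.5803, -0.1203, 0.1238]
ee_rot: [-0.0, 0.659, 0.752, -0.0]
contact_force: [-0.8, 0.8, 1.0]
width: -0.0001
gripper_force: 0.2
```

Request:
send_rows(steps=[-1,0,0,0.1,0,-1,0,0,0.1,0,-1,0,0,0,0])

```text
clock: 5.8
position: [0.5803, -0.1198, 0.1223]
ee_rot: [0.0, 0.659, 0.752, 0.0]
contact_force: [-0.3, -0.5, 0.4]
width: -0.0001
gripper_force: 0.4
```

This one sinks. I keep pressing it gently.

Request:
send_rows(steps=[-1,0,0,0.1,0,-1,0,0,0.1,0,-1,0,0,0.1,0,-1,0,0,0,0,-1,0,0,0,0])

```text
clock: 6.3
position: [0.5804, -0.1197, 0.1194]
ee_rot: [0.0, 0.659, 0.752, 0.0]
contact_force: [-0.1, -0.4, 0.9]
width: 0.0004
gripper_force: 0.7
```

Request:
send_rows(steps=[-1,0,0,0.1,0,-1,0,0,0.1,0,-1,0,0,0.1,0,-1,0,0,0,0,-1,0,0,0,0])

```text
clock: 6.8
position: [0.5811, -0.1199, 0.1174]
ee_rot: [0.001, 0.659, 0.752, 0.0]
contact_force: [-0.4, 0.0, 6.7]
width: -0.0001
gripper_force: 3.0
```

The soft tube is in the second well, at about (0.580, -0.120), with its hard stop at z 0.1174. I rise, half open the fingers and look.

Request:
send_rows(steps=[-1,0,0,-1.5,0,0,0,0,-3,0,0,0,0,-2.9,0,0,0,0,0,0,0,0,0,0,0,0,0,0,0,0,0,0,0,0,0,0,0,0,0,0])

```text
clock: 7.6
position: [0.5797, -0.1195, 0.1891]
ee_rot: [-0.001, 0.659, 0.752, -0.0]
contact_force: [0.0, -0.2, 0.0]
width: 0.0427
gripper_force: 0.0
```

```bash
python3 - <<'E'
from h import *
s,d=grab('wrist');cv2.imwrite('pics/w2.png',d['color'][...,::-1])
print(s['position'],s['width'])
for b,st in blobs(d,*GREEN,80):
    print(b.round(1),st,ray(d,b,.122).round(4), to(ray(d,b,.122),s))
s,t=grab('top')
for b,st in blobs(t,*GREEN):
    if st[4]<900:print(b.round(1),ray(t,b,.117).round(4))
E
```

```text
[ 0.57970244 -0.11952155  0.18914188] 0.04265879582013415
[321.1 151.7] [308 138  27  28 577] [ 0.574  -0.0776  0.122 ] [4.22 0.01 6.72]
[323.2 208.4] [311 197  26  24 485] [ 0.5813 -0.1198  0.122 ] [-0.06  0.17  6.71]
[322.5 258.4] [311 248  24  22 420] [ 0.5865 -0.1615  0.122 ] [-4.26  0.13  6.71]
[322.  304.2] [311 295  23  20 358] [ 0.5918 -0.2039  0.122 ] [-8.53  0.1   6.71]
[283.  267.6] [0.3897 0.0607 0.117 ]
```

View pics/w2.png

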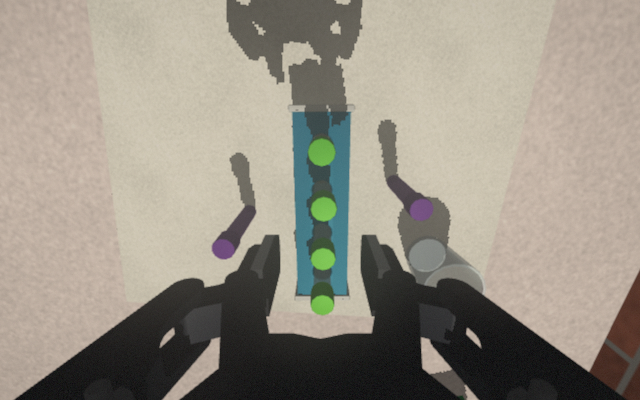

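The wrist view shows four caps in line between the open fingers. The target is at (323,208), within 2 mm of the tool axis. Now I descend and grip.

Request:
send_rows(steps=[0,0,0.1,3,0,0,0,0,3,0,0,0,0,2,0,0,0,0,1.5,0,0,0,0,0,0,0,0,0,0,0,-1,0,0,0,0,-1,0,0,0,0,-1,0,0,0,0,-1,0,0,0,0,-1,0,0,0,0], newtons=30)

```text
clock: 8.8
position: [0.5816, -0.1196, 0.0958]
ee_rot: [0.001, 0.659, 0.752, 0.0]
contact_force: [0.9, -0.0, -0.7]
width: 0.019
gripper_force: 29.3
```

Request:
send_rows(steps=[-1,0,0,-0.5,0,-1,0,0,-1,0,-1,0,0,-1.5,0,-1,0,0,-2,0,-1,0,0,-2,0,-1,0,0,-2,0,-1,0,0,-2,0,-1,0,0,-2,0,-1,0,0,0,0,-1,0,0,0,0])

```text
clock: 9.8
position: [0.5811, -0.1195, 0.2256]
ee_rot: [0.0, 0.659, 0.752, 0.0]
contact_force: [-0.6, -0.3, -0.5]
width: 0.019
gripper_force: 29.4
```

```bash
python3 - <<'E'
from h import *
s,d=grab('wrist');print(s['position'],s['width'],s['gripper_force'])
for b,st in blobs(d,*GREEN,80):print(b.round(1),st)
print(to((.5688,.1145,s['position'][2]),s))
E
```

```text
[ 0.58108298 -0.11947803  0.22557836] 0.01898863755530704 29.40923720598221
[325.1 146.4] [320 138  11  18 138]
[319.4 274.7] [ 299  255   42   39 1249]
[ 2.335e+01  1.880e+00 -1.000e-02]
```

Request:
send_rows(steps=[-1,2,0,0,0,-1,4,0.4,0,0,-1,4,0.4,0,0,-1,4,0.4,0,0,-1,4,0.4,0,0,-1,3.3,0.3,0,0,-1,2,0,0,0,-1,0,0,0,6.8,-1,0,0,0,6.8,-1,0,0,0,0,-1,0,0,0,0])

```text
clock: 10.95
position: [0.5687, 0.1138, 0.2242]
ee_rot: [-0.001, 0.742, 0.67, -0.001]
contact_force: [0.2, 0.3, -0.8]
width: 0.0192
gripper_force: 29.4
```

```bash
python3 - <<'E'
from h import *
s,d=grab('wrist');cv2.imwrite('pics/w3.png',d['color'][...,::-1])
print(s['position'],Rt(s)[:,0].round(3))
for b,st in blobs(d,*GREEN,80):print('g',b.round(1),st)
for b,st in blobs(d,*ORANGE,80):print('o',b.round(1),st,ray(d,b,.122).round(4))
s,t=grab('scene')
print('expected well scene px',proj(t,(.5688,.1145,.072)))
E
```

```text
[0.56874023 0.11383201 0.2241902 ] [ 0.102  0.995 -0.   ]
g [175.8 214.9] [168 208  17  15 182]
g [317.8 277.2] [ 299  257   42   38 1044]
o [540.  133.1] [522 115  37  36 996] [0.7521 0.1476 0.122 ]
o [322.  144.5] [311 133  22  23 357] [0.5739 0.1565 0.122 ]
expected well scene px [353.84117117 255.95663334]
```

View pics/w3.png

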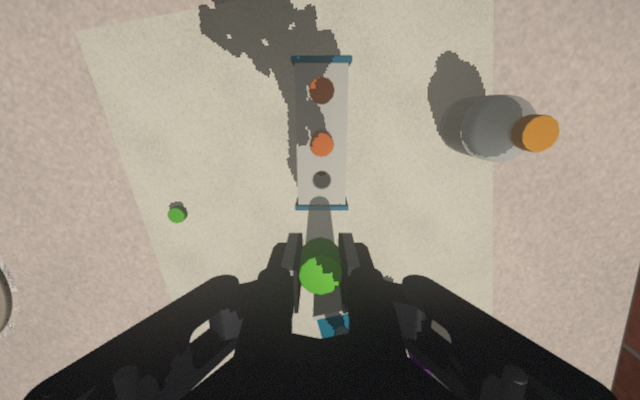

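```bash
python3 - <<'E'
from h import *
s,d=grab('wrist');g=cv2.cvtColor(d['color'],cv2.COLOR_RGB2GRAY)
m=cv2.inRange(g[165:195,305:340],0,95)
n,l,st,c=cv2.connectedComponentsWithStats(m)
for i in range(1,n):
    u=c[i]+(305,165);p=ray(d,u,.072);print(u.round(1),st[i],p.round(4),to(p,s))
for dx in(-.003,0,.003):
  p=s['position']+Rt(s)@np.array((dx,0,.0758));print('tube bottom predicted',proj(d,p).round(1))
print(g[185:225:4,296:344:3])
_,t=grab('top');h=cv2.cvtColor(t['color'],cv2.COLOR_RGB2GRAY)
print([ (b.round(1),ray(t,b,.117).round(4)) for b,q in blobs(t,*ORANGE)])
E
```

```text
[320.8 178.9] [  8   6  16  16 193] [0.5692 0.1155 0.072 ] [1.900e-01 1.000e-02 1.526e+01]
tube bottom predicted [320.9 207.5]
tube bottom predicted [320.9 203.9]
tube bottom predicted [320.9 200.2]
[[167 178 180 179 179 181 133  89  90  89  96 173 182 182 184 183]
 [190 178 178 179 180 180 179 181 168 173 181 181 183 184 184 183]
 [191 179 179 178 181 181 181 182 180 182 182 182 183 184 182 184]
 [167 178 180 180 177 182 146 112 112 133 177 183 182 185 185 184]
 [107 178 179 181 180 111 112 112 112 112 111 177 183 182 184 183]
 [ 89  90  92  89  88  86  89  87  87  86  87  89  91  92  90  91]
 [117 119 115 116 108  93  95  97  97  97  96  97 120 117 118 122]
 [194 193 193 194 144 115 114 115 114 115 114 113 191 194 192 191]
 [192 195 191 196 126 113 113 115 115 116 116 112 192 190 193 192]
 [196 191 192 192 114 116 113 113 114 115 113 114 177 190 193 192]]
[(array([236.5,  72.4]), array([0.7523, 0.1479, 0.117 ]))]
```

The well shows at (321,179), about 2 mm further along tool x. I go down to just above the mouth and check there.

Request:
send_rows(steps=[-1,0.2,0,2,0,-1,0,0,2,0,-1,0,0,1.5,0,-1,0,0,0.8,0,-1,0,0,0,0,-1,0,0,0,0])

```text
clock: 11.75
position: [0.57, 0.1159, 0.1628]
ee_rot: [0.0, 0.743, 0.669, 0.0]
contact_force: [-0.3, -0.1, -0.8]
width: 0.0189
gripper_force: 29.4
```

```bash
python3 - <<'E'
from h import *
s,d=grab('wrist');_,t=grab('scene')
print(s['position'])
q=proj(d,s['position']+Rt(s)@np.array((0,0,.076))).round().astype(int);print('bottom pred',q)
a=cv2.resize(d['color'][130:290,260:380],None,fx=3.6,fy=3.6,interpolation=2)
b=cv2.resize(t['color'][215:305,320:390],None,fx=5,fy=5,interpolation=2)
im=np.zeros((576,800,3),np.uint8);im[:576,:432]=a[:576,:432];im[:450,440:790]=b[:450,:350]
cv2.imwrite('pics/w4.png',im[...,::-1])
E
```

```text
[0.57000321 0.11585354 0.16280307]
bottom pred [321 204]
```

View pics/w4.png

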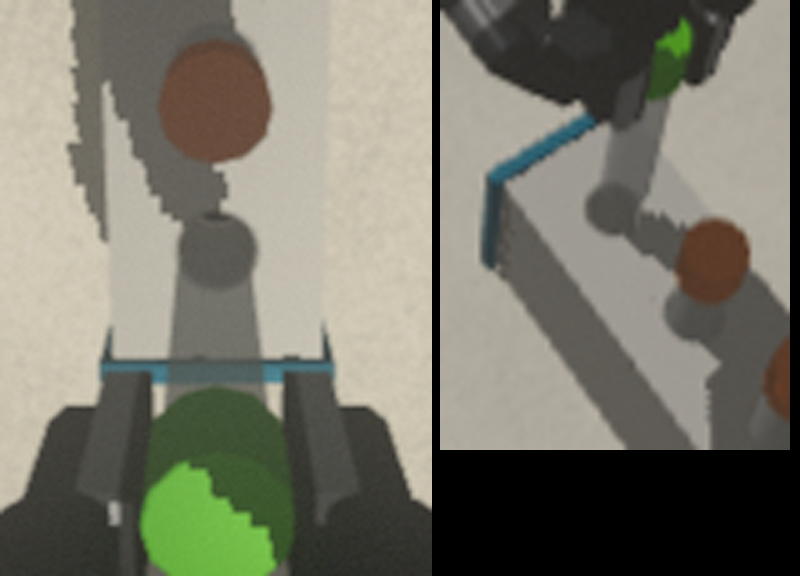

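The wrist crop shows the tube's bottom disc over the well mouth, at about (320.6,199) in the full image. In the scene crop it also sits over the mouth, at (612,208). I'll check the overlap numerically.

```bash
python3 - <<'E'
from h import *
s,d=grab('wrist');_,t=grab('scene');_,p=grab('top')
P=s['position'];M=Rt(s);print(P,s['width'],s['gripper_force'])
for n,x in(('w',d),('s',t),('t',p)):
    print(n,'bottom',proj(x,P+M@np.array((0,0,.0758))).round(1),'well',proj(x,(.5692,.1155,.072)).round(1))
g=cv2.cvtColor(d['color'],cv2.COLOR_RGB2GRAY);print(g[184:216:2,302:340:2])
E
```

```text
[0.57029113 0.11593881 0.16330375] 0.018727625684297398 29.41575586795807
w bottom [320.9 203.9] well [319.4 198.7]
s bottom [354.5 253.2] well [354.1 256.6]
t bottom [255.7 170.7] well [257.2 172.1]
[[184  99  99 101  98 101  97  99  97  98 101 186 185 187 186 185 188 188
  189]
 [183 124 100 100  99  99  97  99 102  99  98 186 185 186 187 188 188 189
  190]
 [183 147  97  98  99  99  96  95  88  87 149 180 184 187 188 186 188 190
  189]
 [184 184 184 101  98  94  94  80  68  65  75 115 159 184 187 187 188 188
  188]
 [184 184 182 184 145  88  89  91  95  98  92  93  90 149 185 188 189 189
  189]
 [184 184 185 180 117  88  91  89  89  91  90  93  87  97 166 189 188 188
  189]
 [185 185 184 168  93  90  92  88  89  91  88  88  88  88 135 188 190 190
  189]
 [185 186 186 155  88  89  89  90  88  88  89  89  87  90 117 186 188 189
  190]
 [184 185 186 150  87  89  87  90  88  88  89  90  89  85 114 185 190 189
  189]
 [185 184 183 163  91  87  88  88  89  89  89  90  89  88 124 188 188 190
  191]
 [184 184 185 172  95  90  89  89  88  87  89  89  90  90 158 189 188 188
  191]
 [184 185 183 165 105  94  91  90  91  89  88  88  91 101 170 190 188 190
  189]
 [184 186 187 159 112 104  95  90  92  90  90  95 102 111 164 191 189 188
  189]
 [184 185 184 155 114 113 115 105 104 101 103 110 114 114 154 189 190 190
  189]
 [184 186 186 149 112 113 112 113 115 116 114 114 112 115 142 188 190 188
  189]
 [185 186 183 141 112 114 114 112 114 114 116 114 114 114 137 190 190 189
  191]]
```

Request:
send_rows(steps=[-1,0,0,0.8,0,-1,0,0,0.4,0,-1,0,0,0.3,0,-1,0,0,0.2,0,-1,0,0,0,0,-1,0,0,0,0])

```text
clock: 12.6
position: [0.5696, 0.1159, 0.1452]
ee_rot: [0.0, 0.743, 0.669, -0.0]
contact_force: [-0.5, 0.3, -0.2]
width: 0.0187
gripper_force: 29.4
```

Request:
send_rows(steps=[-1,0,0,0.2,0,-1,0,0,0.1,0,-1,0,0,0,0])

```text
clock: 12.9
position: [0.5696, 0.1159, 0.1422]
ee_rot: [0.0, 0.743, 0.669, -0.0]
contact_force: [0.4, -0.3, -0.3]
width: 0.0189
gripper_force: 29.4
```

The tube bottom is below the rim with no force, so it has entered the well. I keep lowering.

Request:
send_rows(steps=[-1,0,0,0.4,0,-1,0,0,0.5,0,-1,0,0,0.5,0,-1,0,0,0.5,0,-1,0,0,0.5,0,-1,0,0,0,0])

```text
clock: 13.5
position: [0.5694, 0.1157, 0.1173]
ee_rot: [-0.0, 0.743, 0.669, -0.0]
contact_force: [0.8, -0.7, -1.4]
width: 0.0189
gripper_force: 29.3
```

Request:
send_rows(steps=[-1,0,0,0.5,0,-1,0,0,0.5,0,-1,0,0,0.5,0,-1,0,0,0.4,0,-1,0,0,0.2,0,-1,0,0,0,0,-1,0,0,0,0])

```text
clock: 14.2
position: [0.5695, 0.1158, 0.0971]
ee_rot: [0.0, 0.743, 0.669, -0.0]
contact_force: [1.8, -1.0, -1.0]
width: 0.0186
gripper_force: 29.3
```

Request:
send_rows(steps=[-1,0,0,0.1,0,-1,0,0,0.1,0,-1,0,0,0,0,-1,0,0,0,0])

```text
clock: 14.6
position: [0.5699, 0.116, 0.0967]
ee_rot: [0.001, 0.743, 0.669, 0.001]
contact_force: [-0.5, -1.2, 5.8]
width: 0.0189
gripper_force: 30.2
```

Request:
send_rows(steps=[-1,0,0,0.1,0,-1,0,0,0.1,0,-1,0,0,0,0,-1,0,0,0,0])

```text
clock: 15.0
position: [0.5704, 0.1161, 0.0966]
ee_rot: [0.001, 0.743, 0.669, 0.001]
contact_force: [-1.7, -1.1, 15.2]
width: 0.0188
gripper_force: 31.2
```

The tube is on the floor: TCP z stays at 0.0966 as the force rises. I relieve the force, open, and rise straight up.

Request:
send_rows(steps=[-1,0,0,-0.3,0,-1,0,0,0,0,-0.3,0,0,0,0,0,0,0,0,0,0,0,0,0,0,0,0,0,0,0,0,0,0,0,0,0,0,0,-2,0,0,0,0,-4,0,0,0,0,-4,0,0,0,0,0,0,0,0,0,0,0])

```text
clock: 16.2
position: [0.57, 0.116, 0.1973]
ee_rot: [0.001, 0.743, 0.669, 0.001]
contact_force: [0.1, -0.4, 0.2]
width: 0.0428
gripper_force: 0.0
```

```bash
python3 - <<'E'
from h import *
s,d=grab('wrist');print(s['position'],s['width'],s['contact_force'].round(1))
for c in(GREEN,ORANGE):
  for b,st in blobs(d,*c,80):print(b.round(1),st[2:],ray(d,b,.122).round(4))
cv2.imwrite('pics/w5.png',d['color'][...,::-1])
E
```

```text
[0.57000855 0.11602969 0.19733504] 0.042840178004569844 [ 0.1 -0.4  0.2]
[318.7 204.8] [ 24  23 437] [0.5685 0.1156 0.122 ]
[163.8 225.2] [ 17  15 207] [0.4438 0.1116 0.122 ]
[326.2  93.1] [11 14 88] [0.5824 0.1972 0.122 ]
[563.6 138.9] [  41   40 1249] [0.7527 0.1474 0.122 ]
[313.5 153.6] [ 15  24 218] [0.5688 0.1559 0.122 ]
```

View pics/w5.png

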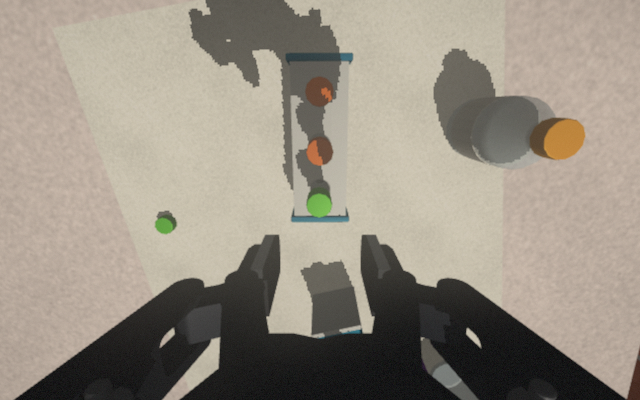

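The green-capped tube stands upright in the white rack at (319,205), level with its neighbours. The gripper is clear and everything else is in place.

```bash
python3 -c "
from rig import *
print(sign_off())"
```

```text
the job is handed in; nothing more can be done
None
```

The soft cushion was under the second tube from the white-rack end of the teal rack. I moved that tube fully home into the white rack's free well, released it, and handed the job in at about 16 s; no verdict came back.

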